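Dock the fixture block behind its gravity catch

ROBOT

A 6-joint arm with a two-finger parallel gripper is mounted at the origin on the work surface; the furniture and walls round the work are solid. World frame = base frame: x ahead of the robot, y to its left, z up, the work surface at z = 0. Lengths are in m, angles in degrees, forces in N, time in s.
With the tool pointing down it reaches from about 0.4 to 0.825 m from the base axis. Payload 7 kg.
Tool frame: the origin (TCP) lies at the very end of the fingers, on their centre line; the grasp point (between the pads) lies behind it (r.grasp_offset is the z of the grasp point in the tool frame, in m); z points along the fingers, y is the direction in which the jaws open and shut (so a half turn about z gives the same grasp; the last joint's range is limited). The gripper opens to 88 mm and grips with 3 to 60 N. Pads are 19 mm wide; open, the fingers measure 130 mm over their backs; the gripper's body (78 mm by 193 mm) begins 47 mm behind the grasp point.
Start: joints at [89.731, 20.546, 0.682, 0, -70.136, -16.507], TCP at [0.195, 0.646, 0.227] pointing down, gripper open.
Joint ranges: [-176.03, 176.03], [-82.01, 121.73], [-58.28, 71.71], [-173.87, 95.51], [-174.79, -0.11], [-173.66, 173.66]. Speed limits (degrees/s): [136.94, 136.94, 172.46, 180, 180, 180].

INTERFACE

Orientations are given as [roll, pitch, yaw] about the fixed x, y, z axes, in that order (R = Rz(yaw) Ry(pitch) Rx(roll)).
In Python, from plant import r gives the robot as it stands. The module is installed in compiled form; this text tells all that it offers.
- The arm moves only by the tool servo_tool, never from a script. Its argument "targets" is a list of rows, each an object of numbers: "dx", "dy", "dz": the shift along the world's x, y, z in cm; "spin": the turn about the world's z in rad; "grip": the opening in per cent of the stroke, from 0 (shut) to 100 (fully open). A call has exactly 10 rows; each row is the pose to reach, as a shift and turn from the pose commanded when the call began; what a row does not reach only later rows make up. A row lasts 1/12 s, in which the tool goes at most 41.7 mm and 7.16 degrees, less where a joint would pass 70% of its speed; a pose out of reach is approached as far as the arm can. A call with a gripper value outside its range is refused whole. The fingers move at their own pace and stop on an object; "squeeze" is the grip in N (left out, the last holds). Time passes only in rows, so rows that repeat a pose let the fingers close, or fill a call up. It gives the time, the measured TCP pose, the force and the opening at its end, in the units of the state.
- r.get_state(): the state, without advancing time (a new reading comes with each control period).
- r.capture(name): name is "side" or "top" or "wrist"; returns the picture (420x560x3 uint8, blue, green, red); there is no depth.
- r.get_calibration(name): a dict with "K" (3x3 intrinsics, pixels), "k1" (the pictures are not rectified: a ray, as slopes to the right and down, at radius r is drawn at 1 + k1 r^2 times it, then the intrinsics apply), "extrinsics" (4x4, takes a point from camera to world coordinates). Camera axes: x right, y down, z forward; pixel columns grow to the right and rows downward; lengths in m; the calibration is good to about 2 mm. A picture is of the moment at which its call begins: read the wrist's pose just before it. get_calibration takes no time and is no camera call; for the wrist camera it gives the pose at the moment of the call.
- r.close_job(): hands the job in, once; it reports no verdict.
Trained networks look in the newest picture that a camera, given by its name, has taken for a name from the list of things; names that differ only in an ending like _2 or _b are one class to them, and where a whole thing is asked for, a point or a joint stands for the part that bears it (a point fixed in the world has none). Each returns a list of dicts, best first, with "p" (0 to 1); they miss things now and then, are a little off and sometimes report something else, mostly with a low value. They report only what shows in the picture. A call takes as long as a camera call. They do not tell look-alikes from the thing itself.
- r.cut_out(name, camera): "mask" (420x560 bool, what is visible of it) and "extent" ([left, top, right, bottom] in pixels, round what is visible of it).
The state is a dict: "time_s": time; "joints": joint angles; "qd": joint speeds; "joint_torque": joint torques, N m; "tcp_pos": TCP position; "eef_rot": TCP orientation; "contact_force": force on the tool from outside, world axes, zero at the start; "moment": the same for the moment, N m; "gripper_width": finger opening in m.
Only numpy, scipy, OpenCV 4.12 (cv2) and the standard library are available. Lean on these libraries where they do the work, as an engineer would, in place of code of your own. Each camera call takes 0.05 s, during which the arm holds its last target. There are 200 camera calls.

TASK

Load the slotted wooden fixture block into the storage dock: stand it upright in the mouth of the channel and slide it in lengthways so that its own leading edge lifts the hinged catch, then push it gently against the sprung buffer, without ramming the hard stop, until the catch drops fully down behind it. Do not touch the catch with the gripper, leave the block held upright between buffer and catch, and do not disturb the other things on the bench.

Things in the scene. Friction and masses are not known exactly. Their poses are not given: they have to be found in the camera images.
- block_mid (a point): Centre of the loose brown wooden fixture block, 42 x 98 x 64 mm (x, y, z), with a key slot in one large side; about 0.2 kg. Its y axis is its length, z is up; it starts standing on its 42 x 98 mm face. The point is 32 mm above its underside. Either end may lead.
- dock: Grey steel dock fixed to the bench, place varies; origin on the bench top, on the channel's centre line. x points into the channel, y left looking in, z up. Channel floor z = 6 mm, inside width 46 mm, rails 8 mm thick with tops at z = 24 mm, x from -110 to 110 mm. Base plate: x -155 to 130, y -46 to 70 mm. Docked, the block's centre is at x = 39, y = 0, z = 38 mm, its rear face at x = -10 mm.
- catch_tooth (a point): Lower edge of the tooth's upright holding face, mid-width; catch down: x = -10, y = 27, z = 57 mm in the dock's frame. The tooth hangs over the channel from the left as far as y = 12 mm; y from -23 to 12 mm stays open. A 30 degree lead-in ramp rises to z = 73 mm at x = -45 mm; the block (top z = 70) meets it with its leading edge near x = -40 mm. Tooth top z = 77 mm, 95 when lifted.
- catch (a joint): Angle of the dark steel hinged catch (rad): 0 = fully down, about 0.12 = riding on top of the block, 0.7 = highest. It falls by its own weight (about 1 N at the tooth); a block slid in lifts it and cannot slide back past it once it is down.
- buffer (a joint): Travel of the rubber-faced sprung pad at the channel's end (m): 0 = fully out (face at x = 81 mm in the dock's frame), 0.011 = hard stop. It pushes back with 4 N at 0, 9.5 N at 0.011, then stiffly. The catch can drop once the block has pressed it to about 0.007 or further; the spring then holds the block against the catch. Ramming the block on the hard stop (over 40 N) is a fault.
- chock: Bystander: smaller plain wooden chock without a slot, 35 x 45 x 55 mm, loose; origin at its underside. Leave it alone.
- bush: Bystander: flanged brass-coloured bush, 54 mm across, 44 mm high, loose; origin at its underside. Leave it alone.
- hammer: Bystander: hammer, 272 x 110 x 23 mm, loose, at the back right of the bench; origin at its underside. Leave it alone.
- spanner: Bystander: spanner, 27 x 165 x 6 mm, loose; origin at its underside. Leave it alone.
- dock_mouth (a point): Middle of the channel floor at its open mouth, at x = -150, y = 0, z = 6 mm in the dock's frame; axes as the dock's. Here the rails flare out (to about 54 mm inside); the flare ends at x = -110 mm.
- catch_pivot (a point): Pivot of the catch, at x = 95, y = 55, z = 55 mm in the dock's frame, in a bracket 70 mm high beside the buffer. From it the catch's arm runs toward the mouth outside the left rail, y from 34 to 42 mm, z from 61 to 77 mm, to x = -43 mm.
Not all that is in view belongs to the job. What is meant by the part that bears block_mid is not pink, and is the smaller of those in its own colour.

How it is judged (in metres and radians):
On the way:
1. the block itself lifts the catch (value of joint catch above 0.08 rad and contact force between block and catch above 0.1 N), for 0.1 s.
At the end, for the whole second after the job is handed in: The catch is fully down (below 0.04 rad) behind the block, the buffer is pressed in by more than 3 mm, and the block stands upright (within 0.06 rad) and lengthways (within 0.09 rad) on the channel floor, its centre 34 to 46 mm along x and within 6 mm of the centre line in the dock's frame, at rest (value of joint catch below 0.04 rad and value of joint buffer above 0.003 m and x of block_mid in the frame of dock between 0.034 and 0.046 m and y of block_mid in the frame of dock between -0.006 and 0.006 m and z of block_mid in the frame of dock below 0.042 m and angle between the y axis of block_mid and the x axis of dock, either way round below 0.09 rad and angle between block_mid's own z axis and vertical below 0.06 rad and linear speed of block below 0.01 m/s); the robot touches nothing.
It fails at once if the gripper or arm touches the catch (over 2 N) (contact force between any of the fingers, the arm and catch above 2 N).
It fails at once if a bystander is moved by more than 15 mm (distance of any of chock, bush, hammer, spanner from where it was at the start of the episode above 0.015 m).
It fails at once if the block is rammed against the buffer (over 40 N) (contact force between block and buffer above 40 N).
It also fails if it takes over 53 s, if anything falls off the work surface, if the arm or the gripper's body presses on something with over 40 N, if the wrist force passes 120 N, or if a joint passes its speed limit or range.

## Working session

There is one attempt and no reset: what is moved stays moved. The work goes in short steps, Python scripts to look and compute and a tool call to move; the robot and the scene stay as the last step left them, time stands still between calls to the robot, and variables do not carry over. Pictures are saved under pics/ and viewed, about 8 in all and at most 12, crops included, and the job is handed in when it is done.

Besides the shell and the picture viewer there is one more tool, called after "Request:" as name(argument=value, ...), one argument or row to a line, values as JSON. servo_tool: Moves the arm, as the interface text tells. Its arguments: {"type":"object","properties":{"targets":{"type":"array"},"squeeze":{"type":"number"}},"required":["targets"]}

```bash
mkdir -p pics
cat > h.py <<'E'
import numpy as np, cv2
from plant import r
def proj(P,c):
    c=r.get_calibration(c) if isinstance(c,str) else c
    T=np.linalg.inv(np.array(c["extrinsics"])); P=np.atleast_2d(P)
    q=P@T[:3,:3].T+T[:3,3]; s=q[:,:2]/q[:,2:]; s=s*(1+c["k1"]*(s**2).sum(1,keepdims=True))
    K=np.array(c["K"]); return s@K[:2,:2].T+K[:2,2]
def ray(uv,z,c):
    c=r.get_calibration(c) if isinstance(c,str) else c
    K=np.array(c["K"],float); E=np.array(c["extrinsics"]); uv=np.atleast_2d(np.array(uv,float))
    s0=(uv-K[:2,2])@np.linalg.inv(K[:2,:2]).T; s=s0.copy()
    for _ in range(20): s=s0/(1+c["k1"]*(s**2).sum(1,keepdims=True))
    d=np.c_[s,np.ones(len(s))]@E[:3,:3].T; o=E[:3,3]
    return o+d*((z-o[2])/d[:,2])[:,None]
E
python3 - <<'E'
from h import *
print(r.get_state()); print(r.grasp_offset)
for n in ("top","side"):
    im=r.capture(n); cv2.imwrite(f"pics/{n}0.png",im); cv2.imwrite(f"pics/{n}0x.png",cv2.resize(im,(800,600)))
    c=r.get_calibration(n); print(n,np.round(c["extrinsics"],3).tolist(),c["K"],c["k1"])
    for t in ("block_mid","dock","chock","bush","hammer","spanner","catch"):
        for d in r.cut_out(t,n):
            m=d["mask"]; ys,xs=np.nonzero(m)
            print(n,t,round(d["p"],2),np.round(d["extent"]).tolist(),m.sum(),[xs.mean().round(1),ys.mean().round(1)] if m.any() else "", im[m].mean(0).round() if m.any() else "")
E
```

```text
{'time_s': 0.0, 'joints': array([ 8.97322620e+01,  2.05925926e+01,  6.32567071e-01, -2.05846768e-02,
       -7.01373373e+01, -1.65071684e+01]), 'qd': array([ 0.04009829, -0.0114891 , -0.01856098, -0.07592912,  0.01422897,
        0.05734764]), 'joint_torque': array([ 1.24740716e-03, -5.82712591e+01,  2.93045032e+01,  6.99658424e+00,
        6.97313400e-03, -1.45112463e-04]), 'tcp_pos': array([0.19469203, 0.6457785 , 0.22559902]), 'eef_rot': array([ 1.79901151e+02, -9.11380535e-03, -1.67819090e+01]), 'contact_force': array([ 0.3028406 , -0.65458207, -0.23655825]), 'moment': array([0.0302531 , 0.00120899, 0.0104534 ]), 'gripper_width': 0.08724154390803975}
-0.0188
top [[0.03, -0.995, 0.096, 0.397], [-1.0, -0.029, 0.007, -0.141], [-0.004, -0.096, -0.995, 1.217], [0.0, 0.0, 0.0, 1.0]] [[490.83458895   0.         275.66554778]
 [  0.         490.83458895 218.9201685 ]
 [  0.           0.           1.        ]] -0.040273473306418714
top block_mid 0.91 [347.0, 222.0, 392.0, 257.0] 876 [np.float64(369.3), np.float64(241.0)] [ 96. 129. 161.]
top block_mid 0.6 [398.0, 270.0, 428.0, 310.0] 1008
[... 1627 characters left out ...]
3.0, 234.0] 405 [np.float64(321.7), np.float64(219.3)] [ 67.  97. 129.]
side bush 0.58 [339.0, 238.0, 358.0, 261.0] 371 [np.float64(348.3), np.float64(249.0)] [ 96. 140. 165.]
side hammer 0.66 [314.0, 207.0, 334.0, 232.0] 380 [np.float64(321.2), np.float64(219.5)] [ 66.  96. 129.]
side hammer 0.62 [328.0, 203.0, 387.0, 252.0] 572 [np.float64(353.6), np.float64(220.2)] [ 95. 116. 137.]
side spanner 0.57 [359.0, 250.0, 416.0, 274.0] 230 [np.float64(387.7), np.float64(261.4)] [136. 147. 158.]
side catch 0.68 [328.0, 203.0, 389.0, 251.0] 480 [np.float64(354.0), np.float64(220.5)] [ 95. 117. 138.]
side catch 0.47 [250.0, 178.0, 254.0, 188.0] 40 [np.float64(253.0), np.float64(184.4)] [75. 77. 80.]
```

View pics/top0x.png

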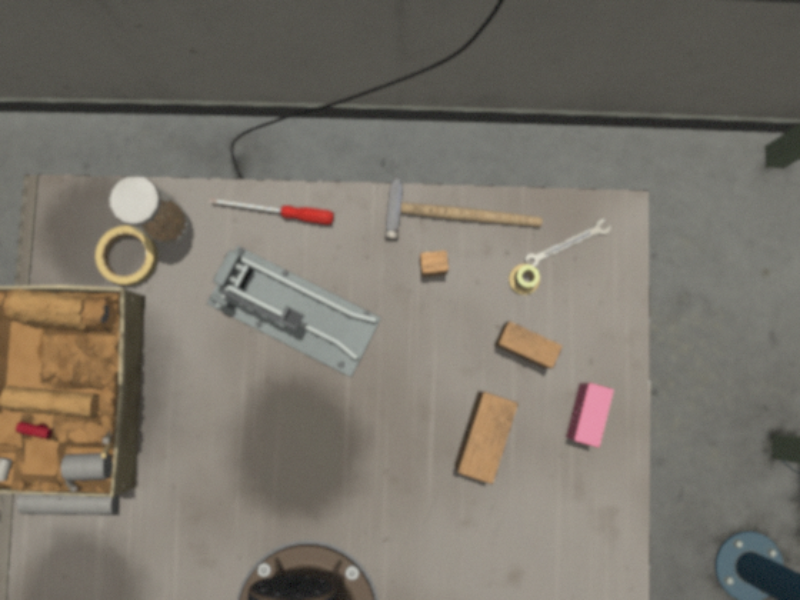

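View pics/side0x.png

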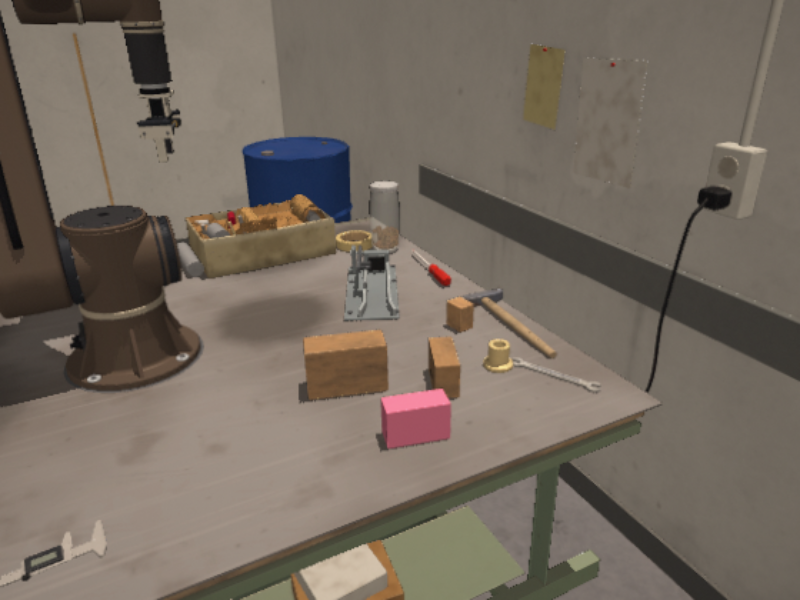

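Top view (800x600 px): the slotted-block candidates are brown (528,345), larger brown (487,437) and pink (592,414). The chock is at (434,263). The smaller brown one, (528,345), fits the description. The dock is at (295,310) with its mouth at the lower right. Next I fit models to the masks.

```bash
cat >> h.py <<'E'
from scipy.optimize import minimize
def box(x0,x1,y0,y1,z0,z1): return np.array([[x,y,z] for x in(x0,x1) for y in(y0,y1) for z in(z0,z1)])/1000
BLOCK=[box(-21,21,-49,49,0,64)]
DOCK=[box(-155,130,-46,70,0,6),box(-110,110,23,31,0,24),box(-110,110,-31,-23,0,24),box(85,105,34,70,0,70),box(-45,-10,12,42,57,77),box(-43,95,34,42,61,77)]
def place(B,p):
    c,s=np.cos(p[2]),np.sin(p[2]); return B@np.array([[c,s,0],[-s,c,0],[0,0,1]])+[p[0],p[1],0]
def sil(model,p,cal):
    m=np.zeros((420,560),np.uint8)
    for B in model: cv2.fillConvexPoly(m,cv2.convexHull(np.round(proj(place(B,p),cal)*16).astype(np.int32)),1,shift=4)
    return m>0
def fit(model,masks,p0):  # masks: list of (mask, cal)
    f=lambda p:-sum((sil(model,p,c)&m).sum()/(sil(model,p,c)|m).sum() for m,c in masks)
    best=min((minimize(f,[p0[0],p0[1],a],method="Nelder-Mead",options=dict(initial_simplex=[[p0[0],p0[1],a],[p0[0]+.01,p0[1],a],[p0[0],p0[1]+.01,a],[p0[0],p0[1],a+.15]])) for a in p0[2:]),key=lambda o:o.fun)
    return best.x,best.fun
def draw(im,model,p,cal,col):
    for B in model:
        q=np.round(proj(place(B,p),cal)).astype(int)
        for i in range(8):
            for b in (1,2,4):
                if not i&b: cv2.line(im,tuple(map(int,q[i])),tuple(map(int,q[i|b])),col,1)
E
python3 - <<'E'
from h import *
ct,cs=r.get_calibration("top"),r.get_calibration("side")
it=r.capture("top"); mb=r.cut_out("block_mid","top")[0]; md=r.cut_out("dock","top")[0]
is_=r.capture("side"); S=r.cut_out("block_mid","side")
ms=[d for d in S if abs(d["extent"][0]-297)<8][:1]
g=ray([[369,241],[204,217]],0.03,ct); print(g)
for t,M in (("top",[(mb["mask"],ct)]),("both",[(mb["mask"],ct)]+[(d["mask"],cs) for d in ms])):
    pb=fit(BLOCK,M,[g[0,0],g[0,1],0,.5,1,1.5,2,2.6]); print(t,pb)
pd=fit(DOCK,[(md["mask"],ct)],[g[1,0],g[1,1],.5,1.1,1.6,2.2]); print("dock",pd,np.degrees(pd[0][2]))
o=cv2.resize(it[150:330,140:440],None,fx=1,fy=1)
ov=it.copy(); draw(ov,BLOCK,pb[0],ct,(0,0,255)); draw(ov,DOCK,pd[0],ct,(0,255,0))
ot=is_.copy(); draw(ot,BLOCK,pb[0],cs,(0,0,255)); draw(ot,DOCK,pd[0],cs,(0,255,0))
a=cv2.resize(np.hstack([ov[165:265,140:280],ov[165:265,320:440]]),None,fx=3,fy=3,interpolation=2)
b=cv2.resize(np.hstack([ot[170:290,230:360],is_[230:282,290:342].repeat(2,0).repeat(2,1)[:104].copy() if 0 else cv2.resize(is_[225:285,285:350],(130,120))]),None,fx=2.4,fy=2.4,interpolation=2)
W=max(a.shape[1],b.shape[1]); pad=lambda i:np.pad(i,((0,0),(0,W-i.shape[1]),(0,0)))
v=np.vstack([pad(a),pad(b)]); print(v.shape); cv2.imwrite("pics/fit1.png",v)
E
```

```text
[[ 0.46429465 -0.36011324  0.03      ]
 [ 0.51091894  0.04192012  0.03      ]]
top (array([ 0.46429465, -0.36011324,  0.        ]), np.float64(-0.0))
both (array([ 0.46697746, -0.35230053, -0.43200681]), np.float64(-0.8382022471910112))
dock (array([0.53099937, 0.0522076 , 1.13376109]), np.float64(-0.9665587918015103)) 64.9597251864065
(588, 780, 3)
```

View pics/fit1.png

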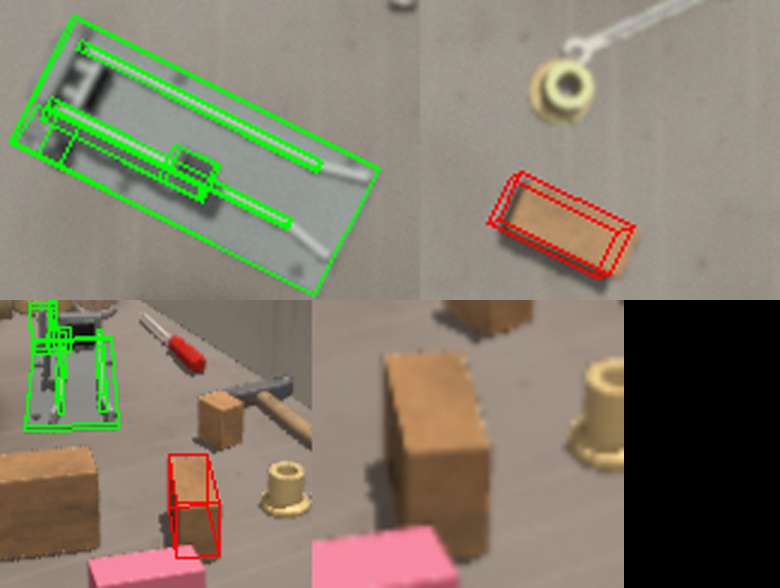

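The dock model (green) lies right on the picture. The block fit (red) used the wrong mask, so I refit it. Meanwhile I start the transit round the base.

Request:
servo_tool(
  targets=[
    {"dx": 3.2, "dy": -2.1, "dz": 0.5, "spin": -0.1, "grip": 100},
    {"dx": 6.4, "dy": -4.2, "dz": 1, "spin": -0.2, "grip": 100},
    {"dx": 9.6, "dy": -6.3, "dz": 1.5, "spin": -0.3, "grip": 100},
    {"dx": 12.8, "dy": -8.4, "dz": 2, "spin": -0.4, "grip": 100},
    {"dx": 16, "dy": -10.5, "dz": 2, "spin": -0.5, "grip": 100},
    {"dx": 19.2, "dy": -12.6, "dz": 2, "spin": -0.6, "grip": 100},
    {"dx": 22.4, "dy": -14.7, "dz": 2, "spin": -0.7, "grip": 100},
    {"dx": 24.5, "dy": -18, "dz": 2, "spin": -0.8, "grip": 100},
    {"dx": 26.6, "dy": -21.3, "dz": 2, "spin": -0.9, "grip": 100},
    {"dx": 28.7, "dy": -24.6, "dz": 2, "spin": -1.0, "grip": 100},
  ],
)

```text
time_s: 1.88
tcp_pos: [0.4828, 0.3986, 0.2464]
eef_rot: [180.0, -0.0, -74.4]
contact_force: [0.7, 0.1, -0.1]
gripper_width: 0.0877
```

Run:
```python
from h import *
s=r.get_state(); print(s["tcp_pos"],s["eef_rot"],s["joints"])
ct,cs=r.get_calibration("top"),r.get_calibration("side")
def pick(n,u,v):
    L=r.cut_out("block_mid",n); 
    L=[d for d in L if np.hypot((d["extent"][0]+d["extent"][2])/2-u,(d["extent"][1]+d["extent"][3])/2-v)<12]
    print(n,[np.round(d["extent"]).tolist() for d in L]); return L[0]["mask"] if L else None
r.capture("top"); mt=pick("top",369,241)
r.capture("side"); ms=pick("side",310,255)
if mt is not None: print(fit(BLOCK,[(mt,ct)],[.464,-.36,1.1,2.6]))
if mt is not None and ms is not None: print(fit(BLOCK,[(mt,ct),(ms,cs)],[.464,-.36,1.1,2.6,-.5]))
```

```text
[0.48276951 0.39860483 0.2464205 ] [ 1.79994926e+02 -5.60742234e-03 -7.43579725e+01] [ 5.73857342e+01  1.53181953e+01 -4.15763497e+00  8.54507142e-04
 -7.05316890e+01 -4.17439918e+01]
top [[347.0, 223.0, 391.0, 257.0]]
side [[301.0, 234.0, 324.0, 278.0]]
(array([ 0.46407331, -0.35812573,  2.73962023]), np.float64(-0.9378292939936775))
(array([ 0.46496044, -0.35731234,  2.7189475 ]), np.float64(-1.8426481813868087))
```

Request:
servo_tool(
  targets=[
    {"dx": 1.46, "dy": -3.75, "spin": -0.07, "grip": 100},
    {"dx": 2.92, "dy": -7.5, "spin": -0.14, "grip": 100},
    {"dx": 4.4, "dy": -11.25, "spin": -0.21, "grip": 100},
    {"dx": 5.85, "dy": -15, "spin": -0.28, "grip": 100},
    {"dx": 7.3, "dy": -18.75, "spin": -0.35, "grip": 100},
    {"dx": 8.8, "dy": -22.5, "spin": -0.42, "grip": 100},
    {"dx": 10.2, "dy": -26.25, "spin": -0.49, "grip": 100},
    {"dx": 11.7, "dy": -30, "spin": -0.56, "grip": 100},
    {"dx": 11.7, "dy": -34.1, "spin": -0.63, "grip": 100},
    {"dx": 11.7, "dy": -38.2, "spin": -0.685, "grip": 100},
  ],
)

```text
validation failed for argument at $.ta...
```

Request:
servo_tool(
  targets=[
    {"dx": -1.35, "dy": -3.75, "grip": 100},
    {"dx": -2.7, "dy": -7.5, "grip": 100},
    {"dx": -4.05, "dy": -11.25, "grip": 100},
    {"dx": -5.4, "dy": -15, "grip": 100},
    {"dx": -6.75, "dy": -18.75, "grip": 100},
    {"dx": -8.1, "dy": -22.5, "grip": 100},
    {"dx": -9.45, "dy": -26.25, "grip": 100},
    {"dx": -10.8, "dy": -30, "grip": 100},
    {"dx": -12.15, "dy": -33.75, "grip": 100},
    {"dx": -13.5, "dy": -37.5, "grip": 100},
  ],
)

```text
validation failed for argument at $.ta...
```

Run:
```python
from h import *
s=r.get_state(); print(s["time_s"],s["tcp_pos"],s["eef_rot"],s["joints"].round(1))
c=r.get_calibration("wrist"); im=r.capture("wrist"); print(np.round(c["extrinsics"],3).tolist())
L=r.cut_out("block_mid","wrist"); print([(d["p"],np.round(d["extent"]).tolist(),d["mask"].sum()) for d in L])
p=[.4645,-.3575,2.729]
if L:
    p2=fit(BLOCK,[(L[0]["mask"],c)],p); print(p2,np.degrees(p2[0][2]))
ov=im.copy(); draw(ov,BLOCK,p2[0] if L else p,c,(0,0,255)); cv2.imwrite("pics/w1.png",np.hstack([cv2.resize(im,(400,300)),cv2.resize(ov,(400,300))]))
```

```text
2.0833 [0.48259379 0.39925757 0.24685481] [-1.79977529e+02  2.30511391e-02 -7.41708858e+01] [ 57.4  15.3  -4.1  -0.  -70.5 -41.6]
[[-0.962, -0.264, -0.068, 0.501], [-0.273, 0.933, 0.235, 0.337], [0.001, 0.245, -0.97, 0.405], [0.0, 0.0, 0.0, 1.0]]
[]
```

View pics/w1.png

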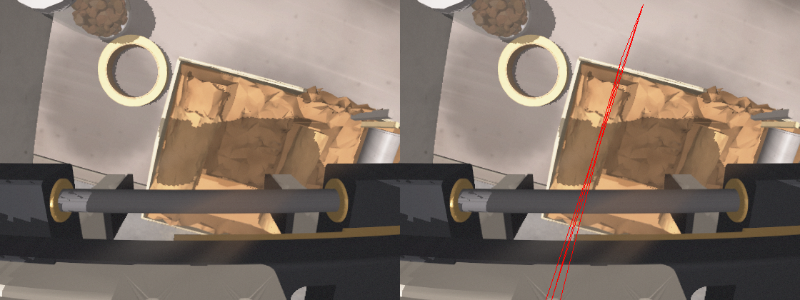

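Both moves were refused because the rows lacked some keys, so the arm hasn't moved. The wrist picture only shows the toolbox under the gripper. I repeat the moves with every key.

Request:
servo_tool(
  targets=[
    {"dx": 1.46, "dy": -3.75, "dz": 0, "spin": -0.07, "grip": 100},
    {"dx": 2.92, "dy": -7.5, "dz": 0, "spin": -0.14, "grip": 100},
    {"dx": 4.4, "dy": -11.25, "dz": 0, "spin": -0.21, "grip": 100},
    {"dx": 5.85, "dy": -15, "dz": 0, "spin": -0.28, "grip": 100},
    {"dx": 7.3, "dy": -18.75, "dz": 0, "spin": -0.35, "grip": 100},
    {"dx": 8.8, "dy": -22.5, "dz": 0, "spin": -0.42, "grip": 100},
    {"dx": 10.2, "dy": -26.25, "dz": 0, "spin": -0.49, "grip": 100},
    {"dx": 11.7, "dy": -30, "dz": 0, "spin": -0.56, "grip": 100},
    {"dx": 11.7, "dy": -34.1, "dz": 0, "spin": -0.63, "grip": 100},
    {"dx": 11.7, "dy": -38.2, "dz": 0, "spin": -0.685, "grip": 100},
  ],
)

```text
time_s: 3.02
tcp_pos: [0.5993, 0.018, 0.2461]
eef_rot: [180.0, -0.0, -113.4]
contact_force: [1.7, 0.7, 0.2]
gripper_width: 0.0875
```

Request:
servo_tool(
  targets=[
    {"dx": -1.35, "dy": -3.75, "dz": 0, "spin": 0, "grip": 100},
    {"dx": -2.7, "dy": -7.5, "dz": 0, "spin": 0, "grip": 100},
    {"dx": -4.05, "dy": -11.25, "dz": 0, "spin": 0, "grip": 100},
    {"dx": -5.4, "dy": -15, "dz": 0, "spin": 0, "grip": 100},
    {"dx": -6.75, "dy": -18.75, "dz": 0, "spin": 0, "grip": 100},
    {"dx": -8.1, "dy": -22.5, "dz": 0, "spin": 0, "grip": 100},
    {"dx": -9.45, "dy": -26.25, "dz": 0, "spin": 0, "grip": 100},
    {"dx": -10.8, "dy": -30, "dz": 0, "spin": 0, "grip": 100},
    {"dx": -12.15, "dy": -33.75, "dz": 0, "spin": 0, "grip": 100},
    {"dx": -13.5, "dy": -37.5, "dz": 0, "spin": 0, "grip": 100},
  ],
)

```text
time_s: 3.85
tcp_pos: [0.4641, -0.3573, 0.2467]
eef_rot: [-180.0, 0.0, -113.1]
contact_force: [1.1, -0.1, -1.2]
gripper_width: 0.0878
```

Run:
```python
from h import *
s=r.get_state(); print(s["time_s"],s["tcp_pos"],s["eef_rot"],s["joints"].round(1))
c=r.get_calibration("wrist"); im=r.capture("wrist"); print(np.round(c["extrinsics"],3).tolist())
L=r.cut_out("block_mid","wrist"); print([(d["p"],np.round(d["extent"]).tolist(),d["mask"].sum()) for d in L])
p=[.4645,-.3575,2.729]
if L:
    p2=fit(BLOCK,[(L[0]["mask"],c)],p); print(p2,np.degrees(p2[0][2]))
ov=im.copy(); draw(ov,BLOCK,p,c,(0,0,255)); 
if L: draw(ov,BLOCK,p2[0],c,(0,255,0))
cv2.imwrite("pics/w2.png",np.hstack([cv2.resize(im,(400,300)),cv2.resize(ov,(400,300))]))
```

```text
3.85 [ 0.46406602 -0.35731768  0.24673346] [-1.79974209e+02  3.54665464e-03 -1.13143746e+02] [-18.5  11.5  -9.2  -0.  -69.3  -4.7]
[[-0.92, 0.381, 0.095, 0.439], [0.393, 0.892, 0.224, -0.416], [0.0, 0.243, -0.97, 0.405], [0.0, 0.0, 0.0, 1.0]]
[(0.79, [362.0, 154.0, 526.0, 239.0], np.int64(11094)), (0.76, [257.0, 136.0, 299.0, 234.0], np.int64(4232)), (0.68, [288.0, 7.0, 402.0, 78.0], np.int64(6126))]
(array([ 0.4645, -0.3575,  2.729 ]), np.float64(-0.0)) 156.36018229120165
```

View pics/w2.png

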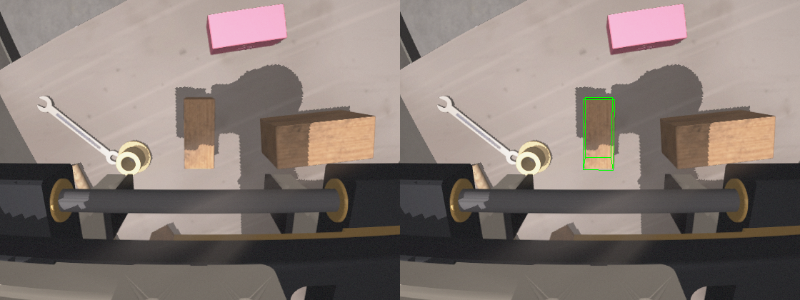

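The wrist view shows the small brown block at (199,132) between the pink one (247,28) and the large brown one (318,138). The model outline fits. The bush is at (133,156), close to the left finger, so I will narrow the jaws first. I refine the fit and check clearances.

Run:
```python
from h import *
c=r.get_calibration("wrist"); L=r.cut_out("block_mid","wrist")
p=[.4645,-.3575,2.729]
pc=proj(place(BLOCK[0],p),c).mean(0)
m=[d for d in L if abs((d["extent"][0]+d["extent"][2])/2-pc[0])<25][0]["mask"]
p2=fit(BLOCK,[(m,c)],p); print(p2,np.degrees(p2[0][2])-90)
# bush centre & big block in block frame (mm): x across, y along
B=r.cut_out("bush","wrist"); e=B[0]["extent"]; print(e)
R=np.array([[np.cos(p[2]),-np.sin(p[2])],[np.sin(p[2]),np.cos(p[2])]])
for uv,z in (((np.array(e[:2])+e[2:])/2,.02),([365,168],.06),([365,168],.09),([362,153],.09),([365,234],0)): print(uv,z,((ray(uv,z,c)[0,:2]-p2[0][:2])@R*1000).round())
# best-fit bigger block size (scale) from side
cs=r.get_calibration("side")
print("scale", ray([[365,234],[365,168],[372,234],[525,221]],0,c).round(3).tolist())
```

```text
(array([ 0.46171931, -0.35996615,  2.73091412]), np.float64(-0.9463327370304114)) 66.4698530041407
[161.7, 196.9, 209.2, 247.4]
[185.45 222.15] 0.02 [-105.  -46.]
[365, 168] 0.06 [85. 21.]
[365, 168] 0.09 [77. 25.]
[362, 153] 0.09 [74. 38.]
[365, 234] 0 [105. -66.]
scale [[0.392, -0.258, 0.0], [0.365, -0.333, 0.0], [0.385, -0.254, 0.0], [0.199, -0.191, 0.0]]
```

Request:
servo_tool(
  targets=[
    {"dx": -0.1, "dy": -0.15, "dz": -3, "spin": -0.005, "grip": 72},
    {"dx": -0.1, "dy": -0.15, "dz": -6, "spin": -0.005, "grip": 72},
    {"dx": -0.1, "dy": -0.15, "dz": -9, "spin": -0.005, "grip": 72},
    {"dx": -0.1, "dy": -0.15, "dz": -12, "spin": -0.005, "grip": 72},
    {"dx": -0.1, "dy": -0.15, "dz": -14.5, "spin": -0.005, "grip": 72},
    {"dx": -0.1, "dy": -0.15, "dz": -16.5, "spin": -0.005, "grip": 72},
    {"dx": -0.1, "dy": -0.15, "dz": -18.5, "spin": -0.005, "grip": 72},
    {"dx": -0.1, "dy": -0.15, "dz": -20, "spin": -0.005, "grip": 72},
    {"dx": -0.1, "dy": -0.15, "dz": -21.2, "spin": -0.005, "grip": 72},
    {"dx": -0.1, "dy": -0.15, "dz": -21.2, "spin": -0.005, "grip": 72},
  ],
)

```text
time_s: 4.88
tcp_pos: [0.4626, -0.3557, 0.032]
eef_rot: [179.8, 0.0, -113.4]
contact_force: [-1.0, 0.6, -0.1]
gripper_width: 0.0631
```

Request:
servo_tool(
  squeeze=20,
  targets=[
    {"dx": 0, "dy": 0, "dz": 0, "spin": 0, "grip": 50},
    {"dx": 0, "dy": 0, "dz": 0, "spin": 0, "grip": 40},
    {"dx": 0, "dy": 0, "dz": 0, "spin": 0, "grip": 30},
    {"dx": 0, "dy": 0, "dz": 0, "spin": 0, "grip": 30},
    {"dx": 0, "dy": 0, "dz": 0, "spin": 0, "grip": 30},
    {"dx": 0, "dy": 0, "dz": 0, "spin": 0, "grip": 30},
    {"dx": 0, "dy": 0, "dz": 0, "spin": 0, "grip": 30},
    {"dx": 0, "dy": 0, "dz": 0.5, "spin": 0, "grip": 30},
    {"dx": 0, "dy": 0, "dz": 1.5, "spin": 0, "grip": 30},
    {"dx": 0, "dy": 0, "dz": 2.5, "spin": 0, "grip": 30},
  ],
)

```text
time_s: 5.72
tcp_pos: [0.4623, -0.3583, 0.0601]
eef_rot: [179.9, -0.0, -113.6]
contact_force: [-0.1, 0.1, -1.4]
gripper_width: 0.0419
```

Request:
servo_tool(
  targets=[
    {"dx": 0, "dy": 0, "dz": 4, "spin": 0, "grip": 30},
    {"dx": 0, "dy": 0, "dz": 8, "spin": 0, "grip": 30},
    {"dx": 0, "dy": 0, "dz": 12, "spin": 0, "grip": 30},
    {"dx": 0.75, "dy": 3.4, "dz": 13.2, "spin": 0, "grip": 30},
    {"dx": 1.5, "dy": 6.8, "dz": 14.4, "spin": 0, "grip": 30},
    {"dx": 2.25, "dy": 10.2, "dz": 15.6, "spin": 0, "grip": 30},
    {"dx": 3, "dy": 13.6, "dz": 16.8, "spin": 0, "grip": 30},
    {"dx": 3.75, "dy": 17, "dz": 18, "spin": 0, "grip": 30},
    {"dx": 4.5, "dy": 20.4, "dz": 19.2, "spin": 0, "grip": 30},
    {"dx": 5.2, "dy": 23.8, "dz": 20, "spin": 0, "grip": 30},
  ],
)

```text
time_s: 6.55
tcp_pos: [0.515, -0.1189, 0.2621]
eef_rot: [-179.9, 0.1, -113.6]
contact_force: [0.5, -0.6, -1.2]
gripper_width: 0.042
```

Request:
servo_tool(
  targets=[
    {"dx": 0.8, "dy": 3.5, "dz": 0, "spin": -0.005, "grip": 30},
    {"dx": 1.6, "dy": 7, "dz": 0, "spin": -0.01, "grip": 30},
    {"dx": 2.4, "dy": 10.5, "dz": 0, "spin": -0.015, "grip": 30},
    {"dx": 3.2, "dy": 14, "dz": 0, "spin": -0.02, "grip": 30},
    {"dx": 4, "dy": 17.5, "dz": 0, "spin": -0.025, "grip": 30},
    {"dx": 4.8, "dy": 21, "dz": 0, "spin": -0.025, "grip": 30},
    {"dx": 5.4, "dy": 24, "dz": 0, "spin": -0.025, "grip": 30},
    {"dx": 5.8, "dy": 26, "dz": 0, "spin": -0.025, "grip": 30},
    {"dx": 5.8, "dy": 26, "dz": 0, "spin": -0.025, "grip": 30},
    {"dx": 5.8, "dy": 26, "dz": 0, "spin": -0.025, "grip": 30},
  ],
)

```text
time_s: 7.38
tcp_pos: [0.5727, 0.1406, 0.26]
eef_rot: [180.0, -0.0, -114.9]
contact_force: [0.2, -0.2, -1.4]
gripper_width: 0.0418
```

Run:
```python
from h import *
s=r.get_state(); print(s["time_s"],s["tcp_pos"],s["eef_rot"],s["gripper_width"])
c=r.get_calibration("wrist"); im=r.capture("wrist")
L=r.cut_out("dock","wrist"); print([(d["p"],np.round(d["extent"]).tolist(),d["mask"].sum()) for d in L])
p=[.531,.0522,1.1338]
ov=im.copy(); draw(ov,DOCK,p,c,(0,255,0)); cv2.imwrite("pics/w3.png",np.vstack([cv2.resize(im,(400,300)),cv2.resize(ov,(400,300))]).reshape(2,300,400,3).transpose(1,0,2,3).reshape(300,800,3)); cv2.imwrite("pics/w3raw.png",im)
```

```text
7.3833 [0.57265203 0.14061175 0.26002309] [ 1.79998144e+02 -6.93851870e-03 -1.14943205e+02] 0.041756132961132134
[(0.87, [239.0, 0.0, 344.0, 200.0], np.int64(16048))]
```

View pics/w3.png

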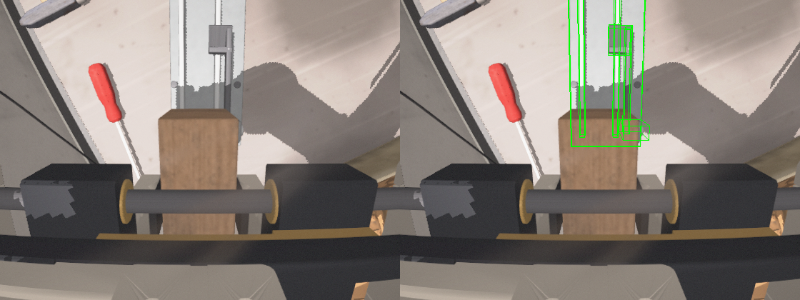

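The dock overlay in the wrist picture agrees to about 2 px. The block is held square between the fingers. I refine the dock's lateral position and heading with this view.

Run:
```python
from h import *
c=r.get_calibration("wrist"); m=r.cut_out("dock","wrist")[0]["mask"].copy()
# lateral fit of base plate edges, rows 5..140
base=[DOCK[0]]
rows=np.arange(5,140,3)
def edges(M): return np.array([[np.nonzero(M[v])[0].min(),np.nonzero(M[v])[0].max()] for v in rows])
e=edges(m)
def f(q):
    p=[.531-np.sin(1.1338)*q[0],.0522+np.cos(1.1338)*q[0],1.1338+q[1]]
    return np.median(np.abs(e-edges(sil(base,p,c)))) + np.mean(np.abs(e-edges(sil(base,p,c))))
best=min(((f((a,b)),a,b) for a in np.arange(-.006,.0061,.0005) for b in np.arange(-.03,.031,.005))); print(best, f((0,0)))
d=e-edges(sil(base,[.531,.0522,1.1338],c)); print(d[::8].tolist())
# held block in wrist view
L=r.cut_out("block_mid","wrist"); print([(x["p"],np.round(x["extent"]).tolist()) for x in L])
s=r.get_state(); t=s["tcp_pos"]
for o in (-6,-3,0,3,6):
    Bk=place(BLOCK[0]+[0,0,t[2]-.034],[t[0]+o/1000*np.cos(1.1338),t[1]+o/1000*np.sin(1.1338),np.radians(-114.94-90)])
    q=proj(Bk,c); print(o,q[:,1].min().round(1),np.sort(q[:,1]).round(0)[:4],np.sort(q[:,0]).round(0))
```

```text
(np.float64(0.4888888888888889), np.float64(0.0005000000000000056), np.float64(-0.004999999999999994)) 1.7777777777777777
[[1, 0], [2, 1], [1, 1], [0, -1], [1, 0], [1, 1]]
[(0.67, [223.0, 153.0, 332.0, 328.0])]
-6 139.3 [139. 139. 148. 148.] [218. 229. 238. 243. 312. 316. 326. 335.]
-3 144.9 [145. 145. 156. 156.] [219. 229. 238. 243. 312. 316. 326. 335.]
0 150.6 [151. 151. 164. 164.] [219. 230. 238. 243. 312. 316. 325. 335.]
3 156.2 [156. 156. 172. 173.] [219. 230. 238. 243. 312. 316. 325. 335.]
6 161.7 [162. 162. 181. 181.] [220. 230. 238. 243. 312. 316. 325. 334.]
```

Request:
servo_tool(
  targets=[
    {"dx": -1.5, "dy": -3.1, "dz": 0, "spin": -0.006, "grip": 30},
    {"dx": -3, "dy": -6.3, "dz": 0, "spin": -0.006, "grip": 30},
    {"dx": -4.5, "dy": -9.5, "dz": 0, "spin": -0.006, "grip": 30},
    {"dx": -6, "dy": -12.7, "dz": 0, "spin": -0.006, "grip": 30},
    {"dx": -7.5, "dy": -15.8, "dz": 0, "spin": -0.006, "grip": 30},
    {"dx": -8.7, "dy": -18.2, "dz": 0, "spin": -0.006, "grip": 30},
    {"dx": -8.7, "dy": -18.2, "dz": -4, "spin": -0.006, "grip": 30},
    {"dx": -8.7, "dy": -18.2, "dz": -8, "spin": -0.006, "grip": 30},
    {"dx": -8.7, "dy": -18.2, "dz": -12, "spin": -0.006, "grip": 30},
    {"dx": -8.7, "dy": -18.2, "dz": -15.5, "spin": -0.006, "grip": 30},
  ],
)

```text
time_s: 8.42
tcp_pos: [0.4849, -0.0435, 0.1034]
eef_rot: [-180.0, 0.1, -115.5]
contact_force: [0.9, 0.8, -2.2]
gripper_width: 0.0416
```

Run:
```python
from h import *
s=r.get_state(); t=s["tcp_pos"]; print(s["time_s"],t,s["eef_rot"],s["contact_force"].round(1))
u=np.array([np.cos(np.radians(64.7)),np.sin(np.radians(64.7))]); d=t[:2]-[.5305,.0524]
print("dock frame TCP", (d@u*1000).round(1), (d@[-u[1],u[0]]*1000).round(1))
```

```text
8.4167 [ 0.48491199 -0.04350888  0.10343478] [-1.79953090e+02  5.92954684e-02 -1.15506246e+02] [ 0.9  0.8 -2.2]
dock frame TCP -106.2 0.2
```

Request:
servo_tool(
  targets=[
    {"dx": 0, "dy": 0, "dz": -1.5, "spin": 0.004, "grip": 30},
    {"dx": 0, "dy": 0, "dz": -3, "spin": 0.004, "grip": 30},
    {"dx": 0, "dy": 0, "dz": -4.2, "spin": 0.004, "grip": 30},
    {"dx": 0, "dy": 0, "dz": -5, "spin": 0.004, "grip": 30},
    {"dx": 0, "dy": 0, "dz": -5.5, "spin": 0.004, "grip": 30},
    {"dx": 0, "dy": 0, "dz": -5.8, "spin": 0.004, "grip": 30},
    {"dx": 0, "dy": 0, "dz": -6.0, "spin": 0.004, "grip": 30},
    {"dx": 0, "dy": 0, "dz": -6.1, "spin": 0.004, "grip": 30},
    {"dx": 0, "dy": 0, "dz": -6.2, "spin": 0.004, "grip": 30},
    {"dx": 0, "dy": 0, "dz": -6.3, "spin": 0.004, "grip": 30},
  ],
)

```text
time_s: 9.25
tcp_pos: [0.4862, -0.0421, 0.042]
eef_rot: [-180.0, 0.0, -115.1]
contact_force: [0.8, -0.0, -1.6]
gripper_width: 0.0419
```

Run:
```python
from h import *
s=r.get_state(); t=s["tcp_pos"]; print(s["time_s"],t,s["eef_rot"],s["contact_force"].round(1),s["moment"].round(2))
for n in ("side","top"):
    im=r.capture(n); cv2.imwrite(f"pics/{n}2.png",im)
a=cv2.imread("pics/side2.png")[150:260,210:330]; b=cv2.imread("pics/top2.png")[160:280,140:290]
cv2.imwrite("pics/v7.png",np.hstack([cv2.resize(a,(400,366),interpolation=2),cv2.resize(b,(400,366),interpolation=2)]))
```

```text
9.25 [ 0.48622255 -0.04211551  0.04200351] [-1.79953094e+02  4.11808173e-02 -1.15145493e+02] [ 0.8 -0.  -1.6] [ 0.09 -0.11  0.02]
```

View pics/v7.png

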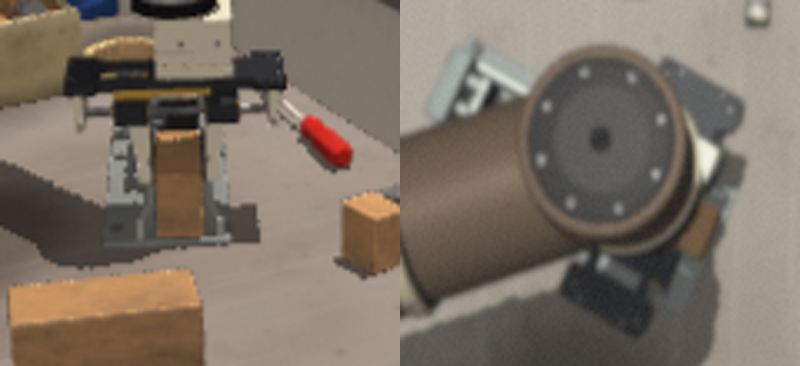

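The side view shows the block standing in the mouth between the rails. The weight still hangs on the tool, so I lower until it touches and then release.

Request:
servo_tool(
  targets=[
    {"dx": 0, "dy": 0, "dz": -0.1, "spin": 0, "grip": 30},
    {"dx": 0, "dy": 0, "dz": -0.15, "spin": 0, "grip": 30},
    {"dx": 0, "dy": 0, "dz": -0.2, "spin": 0, "grip": 30},
    {"dx": 0, "dy": 0, "dz": -0.2, "spin": 0, "grip": 30},
    {"dx": 0, "dy": 0, "dz": -0.2, "spin": 0, "grip": 52},
    {"dx": 0, "dy": 0, "dz": -0.2, "spin": 0, "grip": 58},
    {"dx": 0, "dy": 0, "dz": -0.2, "spin": 0, "grip": 62},
    {"dx": 0, "dy": 0, "dz": -0.2, "spin": 0, "grip": 62},
    {"dx": 0, "dy": 0, "dz": -0.2, "spin": 0, "grip": 62},
    {"dx": 0, "dy": 0, "dz": -0.2, "spin": 0, "grip": 62},
  ],
)

```text
time_s: 10.18
tcp_pos: [0.4858, -0.0423, 0.0394]
eef_rot: [180.0, -0.0, -115.2]
contact_force: [-0.6, 0.6, 1.0]
gripper_width: 0.0545
```

Request:
servo_tool(
  targets=[
    {"dx": 0, "dy": 0, "dz": 3, "spin": 0, "grip": 62},
    {"dx": 0, "dy": 0, "dz": 7, "spin": 0, "grip": 62},
    {"dx": 0, "dy": 0, "dz": 11, "spin": 0.12, "grip": 30},
    {"dx": -0.5, "dy": -1.2, "dz": 12, "spin": 0.24, "grip": 0},
    {"dx": -1, "dy": -2.5, "dz": 12, "spin": 0.36, "grip": 0},
    {"dx": -1.7, "dy": -4, "dz": 12, "spin": 0.48, "grip": 0},
    {"dx": -2.4, "dy": -5.5, "dz": 12, "spin": 0.6, "grip": 0},
    {"dx": -3, "dy": -7, "dz": 12, "spin": 0.72, "grip": 0},
    {"dx": -3.3, "dy": -8.1, "dz": 12, "spin": 0.84, "grip": 0},
    {"dx": -3.3, "dy": -8.1, "dz": 12, "spin": 0.96, "grip": 0},
  ],
)

```text
time_s: 11.02
tcp_pos: [0.4519, -0.1246, 0.1594]
eef_rot: [180.0, 0.0, -59.9]
contact_force: [-0.1, 0.1, 0.3]
gripper_width: 0.0064
```

Request:
servo_tool(
  targets=[
    {"dx": 0, "dy": 0, "dz": 0, "spin": 0.12, "grip": 0},
    {"dx": 0, "dy": 0, "dz": 0, "spin": 0.24, "grip": 0},
    {"dx": 0, "dy": 0, "dz": -1, "spin": 0.36, "grip": 0},
    {"dx": 0, "dy": 0, "dz": -3, "spin": 0.48, "grip": 0},
    {"dx": 0, "dy": 0, "dz": -5, "spin": 0.56, "grip": 0},
    {"dx": 0, "dy": 0, "dz": -7, "spin": 0.61, "grip": 0},
    {"dx": 0, "dy": 0, "dz": -9, "spin": 0.61, "grip": 0},
    {"dx": 0, "dy": 0, "dz": -10, "spin": 0.61, "grip": 0},
    {"dx": 0, "dy": 0, "dz": -10, "spin": 0.61, "grip": 0},
    {"dx": 0, "dy": 0, "dz": -10, "spin": 0.61, "grip": 0},
  ],
)

```text
time_s: 11.85
tcp_pos: [0.4525, -0.1234, 0.0592]
eef_rot: [179.9, 0.1, -25.2]
contact_force: [0.2, -0.3, 0.2]
gripper_width: 0.001
```

```bash
cat >> h.py <<'E'
U=np.array([np.cos(np.radians(64.7)),np.sin(np.radians(64.7))]); V=np.array([-U[1],U[0]]); O=np.array([.5305,.0524])
def st():
    s=r.get_state(); d=s["tcp_pos"][:2]-O; f=s["contact_force"]
    print("t",s["time_s"],"tcp",s["tcp_pos"].round(4),"yaw",s["eef_rot"].round(1),"dock x,y mm",(d@U*1000).round(1),(d@V*1000).round(1),"F along",(f[:2]@U).round(2),"lat",(f[:2]@V).round(2),"z",f[2].round(2),"w",round(s["gripper_width"],4))
E
python3 - <<'E'
from h import *
st(); print(r.get_state()["joints"].round())
im=r.capture("wrist"); c=r.get_calibration("wrist"); cv2.imwrite("pics/w4raw.png",im)
i2=r.capture("top"); cv2.imwrite("pics/top3.png",i2)
cv2.imwrite("pics/v8.png",np.hstack([cv2.resize(im,(480,360)),cv2.resize(i2[165:275,150:248],(320,360))]))
E
```

```text
t 11.85 tcp [ 0.4525 -0.1234  0.0592] yaw [ 1.799e+02  1.000e-01 -2.520e+01] dock x,y mm -192.2 -4.6 F along -0.18 lat -0.3 z 0.19 w 0.001
[  9.  12. -37.   0. -41.  56.]
```

View pics/v8.png

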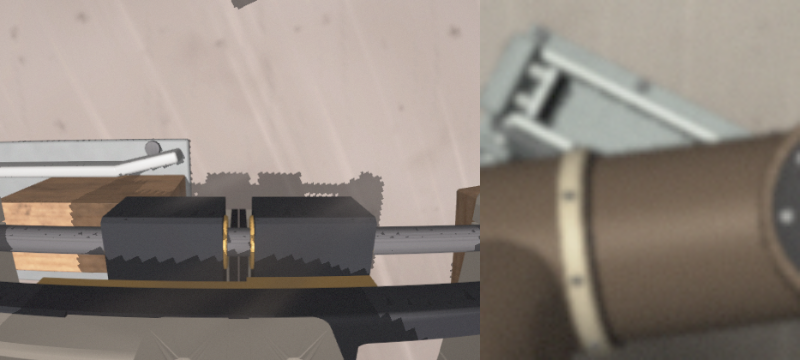

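The wrist view shows the closed fingers behind the block's rear end (edge at about (187,190)), and the catch region is clear. I lower and start a slow push.

Request:
servo_tool(
  targets=[
    {"dx": 0, "dy": 0, "dz": -1, "spin": 0, "grip": 0},
    {"dx": 0, "dy": 0, "dz": -2, "spin": 0, "grip": 0},
    {"dx": 0, "dy": 0, "dz": -2.2, "spin": 0, "grip": 0},
    {"dx": 0.17, "dy": 0.36, "dz": -2.2, "spin": 0, "grip": 0},
    {"dx": 0.34, "dy": 0.72, "dz": -2.2, "spin": 0, "grip": 0},
    {"dx": 0.51, "dy": 1.08, "dz": -2.2, "spin": 0, "grip": 0},
    {"dx": 0.68, "dy": 1.45, "dz": -2.2, "spin": 0, "grip": 0},
    {"dx": 0.85, "dy": 1.81, "dz": -2.2, "spin": 0, "grip": 0},
    {"dx": 1.02, "dy": 2.17, "dz": -2.2, "spin": 0, "grip": 0},
    {"dx": 1.2, "dy": 2.53, "dz": -2.2, "spin": 0, "grip": 0},
  ],
)

```text
time_s: 12.78
tcp_pos: [0.4649, -0.0979, 0.0379]
eef_rot: [180.0, -0.0, -25.2]
contact_force: [-2.7, -3.5, 5.3]
gripper_width: 0.0002
```

```bash
python3 -c "
from h import *
st()"
```

```text
t 12.7833 tcp [ 0.4649 -0.0979  0.0379] yaw [180.   -0.  -25.2] dock x,y mm -163.9 -4.9 F along -4.27 lat 0.96 z 5.25 w 0.0002
```

Upward force of 5 N on the tool is unexpected, so I look before pushing further.

Run:
```python
from h import *
st()
a=r.capture("side"); b=r.capture("wrist"); st()
cv2.imwrite("pics/v9.png",np.hstack([cv2.resize(a[165:240,220:295],(400,400),interpolation=2),cv2.resize(b[100:380,0:280],(400,400))]))
```

```text
t 12.7833 tcp [ 0.4649 -0.0979  0.0379] yaw [180.   -0.  -25.2] dock x,y mm -163.9 -4.9 F along -4.27 lat 0.96 z 5.25 w 0.0002
t 12.8833 tcp [ 0.4652 -0.0975  0.0377] yaw [-180.    -0.   -25.2] dock x,y mm -163.4 -5.0 F along -0.92 lat -0.21 z -0.16 w 0.0006
```

View pics/v9.png

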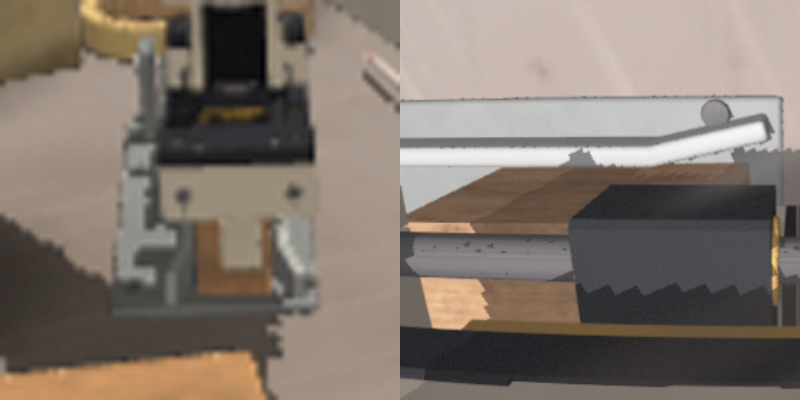

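The block stands squarely in the channel and the force has fallen to about 1 N, so it was a transient. I continue.

Request:
servo_tool(
  targets=[
    {"dx": 0.13, "dy": 0.27, "dz": 0, "spin": 0, "grip": 0},
    {"dx": 0.26, "dy": 0.54, "dz": 0, "spin": 0, "grip": 0},
    {"dx": 0.38, "dy": 0.81, "dz": 0, "spin": 0, "grip": 0},
    {"dx": 0.51, "dy": 1.08, "dz": 0, "spin": 0, "grip": 0},
    {"dx": 0.64, "dy": 1.36, "dz": 0, "spin": 0, "grip": 0},
    {"dx": 0.77, "dy": 1.63, "dz": 0, "spin": 0, "grip": 0},
    {"dx": 0.9, "dy": 1.9, "dz": 0, "spin": 0, "grip": 0},
    {"dx": 1.02, "dy": 2.17, "dz": 0, "spin": 0, "grip": 0},
    {"dx": 1.15, "dy": 2.44, "dz": 0, "spin": 0, "grip": 0},
    {"dx": 1.28, "dy": 2.71, "dz": 0, "spin": 0, "grip": 0},
  ],
)

```text
time_s: 13.72
tcp_pos: [0.4767, -0.0716, 0.0376]
eef_rot: [179.9, 0.1, -25.2]
contact_force: [-4.0, -8.3, 6.5]
gripper_width: 0.0003
```

```bash
python3 -c "
from h import *
st(); a=r.capture('side'); cv2.imwrite('pics/s10.png',a); st()"
```

```text
t 13.7167 tcp [ 0.4767 -0.0716  0.0376] yaw [ 1.799e+02  1.000e-01 -2.520e+01] dock x,y mm -135.1 -4.4 F along -9.23 lat 0.12 z 6.52 w 0.0003
t 13.7667 tcp [ 0.4772 -0.0711  0.0376] yaw [179.9   0.  -25.2] dock x,y mm -134.5 -4.6 F along -5.13 lat 1.34 z 3.72 w 0.0005
```

Request:
servo_tool(
  targets=[
    {"dx": 0.15, "dy": 0.32, "dz": 0.01, "spin": 0, "grip": 0},
    {"dx": 0.3, "dy": 0.63, "dz": 0.02, "spin": 0, "grip": 0},
    {"dx": 0.45, "dy": 0.95, "dz": 0.03, "spin": 0, "grip": 0},
    {"dx": 0.6, "dy": 1.27, "dz": 0.03, "spin": 0, "grip": 0},
    {"dx": 0.75, "dy": 1.58, "dz": 0.03, "spin": 0, "grip": 0},
    {"dx": 0.9, "dy": 1.9, "dz": 0.03, "spin": 0, "grip": 0},
    {"dx": 1.05, "dy": 2.21, "dz": 0.03, "spin": 0, "grip": 0},
    {"dx": 1.2, "dy": 2.53, "dz": 0.03, "spin": 0, "grip": 0},
    {"dx": 1.35, "dy": 2.85, "dz": 0.03, "spin": 0, "grip": 0},
    {"dx": 1.35, "dy": 2.85, "dz": 0.03, "spin": 0, "grip": 0},
  ],
)

```text
time_s: 14.6
tcp_pos: [0.4917, -0.0416, 0.0379]
eef_rot: [-180.0, -0.0, -25.2]
contact_force: [-0.2, -1.0, 0.8]
gripper_width: 0.0007
```

Run:
```python
from h import *
st(); b=r.capture("wrist"); a=r.capture("side"); st()
cv2.imwrite("pics/v10.png",np.hstack([cv2.resize(a[165:240,220:295],(350,400),interpolation=2),cv2.resize(b[60:380,0:360],(450,400))]))
```

```text
t 14.6 tcp [ 0.4917 -0.0416  0.0379] yaw [-180.    -0.   -25.2] dock x,y mm -101.6 -5.1 F along -0.98 lat -0.26 z 0.85 w 0.0007
t 14.7 tcp [ 0.4916 -0.0418  0.0379] yaw [-180.    -0.   -25.2] dock x,y mm -101.8 -5.1 F along -0.32 lat -0.65 z -0.3 w 0.0007
```

View pics/v10.png

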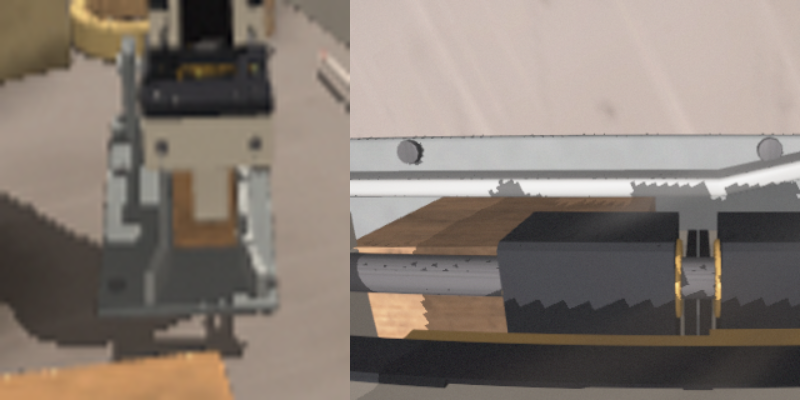

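The block slides straight in and the forces are near zero at rest. I continue to just short of the buffer.

Request:
servo_tool(
  targets=[
    {"dx": 0.15, "dy": 0.32, "dz": 0.01, "spin": 0, "grip": 0},
    {"dx": 0.3, "dy": 0.63, "dz": 0.02, "spin": 0, "grip": 0},
    {"dx": 0.46, "dy": 0.95, "dz": 0.03, "spin": 0, "grip": 0},
    {"dx": 0.61, "dy": 1.27, "dz": 0.03, "spin": 0, "grip": 0},
    {"dx": 0.76, "dy": 1.58, "dz": 0.03, "spin": 0, "grip": 0},
    {"dx": 0.92, "dy": 1.9, "dz": 0.03, "spin": 0, "grip": 0},
    {"dx": 1.07, "dy": 2.21, "dz": 0.03, "spin": 0, "grip": 0},
    {"dx": 1.22, "dy": 2.53, "dz": 0.03, "spin": 0, "grip": 0},
    {"dx": 1.37, "dy": 2.85, "dz": 0.03, "spin": 0, "grip": 0},
    {"dx": 1.37, "dy": 2.85, "dz": 0.03, "spin": 0, "grip": 0},
  ],
)

```text
time_s: 15.53
tcp_pos: [0.5053, -0.0132, 0.0382]
eef_rot: [-180.0, -0.0, -25.2]
contact_force: [-0.1, 0.7, -0.9]
gripper_width: 0.0005
```

Request:
servo_tool(
  targets=[
    {"dx": 0.1, "dy": 0.21, "dz": 0, "spin": 0, "grip": 0},
    {"dx": 0.2, "dy": 0.42, "dz": 0, "spin": 0, "grip": 0},
    {"dx": 0.3, "dy": 0.63, "dz": 0, "spin": 0, "grip": 0},
    {"dx": 0.4, "dy": 0.84, "dz": 0, "spin": 0, "grip": 0},
    {"dx": 0.5, "dy": 1.05, "dz": 0, "spin": 0, "grip": 0},
    {"dx": 0.6, "dy": 1.26, "dz": 0, "spin": 0, "grip": 0},
    {"dx": 0.7, "dy": 1.47, "dz": 0, "spin": 0, "grip": 0},
    {"dx": 0.7, "dy": 1.47, "dz": 0, "spin": 0, "grip": 0},
    {"dx": 0.7, "dy": 1.47, "dz": 0, "spin": 0, "grip": 0},
    {"dx": 0.7, "dy": 1.47, "dz": 0, "spin": 0, "grip": 0},
  ],
)

```text
time_s: 16.37
tcp_pos: [0.5122, 0.0011, 0.0382]
eef_rot: [-180.0, -0.0, -25.2]
contact_force: [-0.7, -1.3, -0.9]
gripper_width: 0.0002
```

```bash
python3 -c "
from h import *
st()"
```

```text
t 16.3667 tcp [0.5122 0.0011 0.0382] yaw [-180.    -0.   -25.2] dock x,y mm -54.2 -5.3 F along -1.47 lat 0.12 z -0.93 w 0.0002
```

Request:
servo_tool(
  targets=[
    {"dx": 0.08, "dy": 0.18, "dz": 0, "spin": 0, "grip": 0},
    {"dx": 0.17, "dy": 0.36, "dz": 0, "spin": 0, "grip": 0},
    {"dx": 0.25, "dy": 0.54, "dz": 0, "spin": 0, "grip": 0},
    {"dx": 0.34, "dy": 0.72, "dz": 0, "spin": 0, "grip": 0},
    {"dx": 0.43, "dy": 0.9, "dz": 0, "spin": 0, "grip": 0},
    {"dx": 0.47, "dy": 1.0, "dz": 0, "spin": 0, "grip": 0},
    {"dx": 0.51, "dy": 1.08, "dz": 0, "spin": 0, "grip": 0},
    {"dx": 0.51, "dy": 1.08, "dz": 0, "spin": 0, "grip": 0},
    {"dx": 0.51, "dy": 1.08, "dz": 0, "spin": 0, "grip": 0},
    {"dx": 0.51, "dy": 1.08, "dz": 0, "spin": 0, "grip": 0},
  ],
)

```text
time_s: 17.2
tcp_pos: [0.517, 0.0118, 0.0382]
eef_rot: [-180.0, -0.0, -25.2]
contact_force: [-1.4, -1.7, 0.8]
gripper_width: 0.0003
```

```bash
python3 -c "
from h import *
st()"
```

```text
t 17.2 tcp [0.517  0.0118 0.0382] yaw [-180.    -0.   -25.2] dock x,y mm -42.5 -5.2 F along -2.14 lat 0.52 z 0.76 w 0.0003
```

Request:
servo_tool(
  targets=[
    {"dx": 0.02, "dy": 0.05, "dz": 0, "spin": 0, "grip": 0},
    {"dx": 0.04, "dy": 0.1, "dz": 0, "spin": 0, "grip": 0},
    {"dx": 0.07, "dy": 0.15, "dz": 0, "spin": 0, "grip": 0},
    {"dx": 0.1, "dy": 0.2, "dz": 0, "spin": 0, "grip": 0},
    {"dx": 0.12, "dy": 0.25, "dz": 0, "spin": 0, "grip": 0},
    {"dx": 0.14, "dy": 0.3, "dz": 0, "spin": 0, "grip": 0},
    {"dx": 0.17, "dy": 0.36, "dz": 0, "spin": 0, "grip": 0},
    {"dx": 0.17, "dy": 0.36, "dz": 0, "spin": 0, "grip": 0},
    {"dx": 0.17, "dy": 0.36, "dz": 0, "spin": 0, "grip": 0},
    {"dx": 0.17, "dy": 0.36, "dz": 0, "spin": 0, "grip": 0},
  ],
)

```text
time_s: 18.03
tcp_pos: [0.5187, 0.0154, 0.0382]
eef_rot: [-180.0, -0.0, -25.2]
contact_force: [0.3, -3.0, 0.3]
gripper_width: 0.0009
```

```bash
python3 -c "
from h import *
st()"
```

```text
t 18.0333 tcp [0.5187 0.0154 0.0382] yaw [-180.    -0.   -25.2] dock x,y mm -38.5 -5.2 F along -2.57 lat -1.51 z 0.29 w 0.0009
```

Request:
servo_tool(
  targets=[
    {"dx": 0.02, "dy": 0.04, "dz": 0, "spin": 0, "grip": 0},
    {"dx": 0.04, "dy": 0.08, "dz": 0, "spin": 0, "grip": 0},
    {"dx": 0.06, "dy": 0.12, "dz": 0, "spin": 0, "grip": 0},
    {"dx": 0.08, "dy": 0.16, "dz": 0, "spin": 0, "grip": 0},
    {"dx": 0.1, "dy": 0.2, "dz": 0, "spin": 0, "grip": 0},
    {"dx": 0.12, "dy": 0.24, "dz": 0, "spin": 0, "grip": 0},
    {"dx": 0.13, "dy": 0.27, "dz": 0, "spin": 0, "grip": 0},
    {"dx": 0.13, "dy": 0.27, "dz": 0, "spin": 0, "grip": 0},
    {"dx": 0.13, "dy": 0.27, "dz": 0, "spin": 0, "grip": 0},
    {"dx": 0.13, "dy": 0.27, "dz": 0, "spin": 0, "grip": 0},
  ],
)

```text
time_s: 18.87
tcp_pos: [0.5186, 0.0167, 0.0381]
eef_rot: [179.9, 0.1, -25.2]
contact_force: [-3.2, -8.3, 3.9]
gripper_width: 0.0007
```

```bash
python3 -c "
from h import *
st()"
```

```text
t 18.8667 tcp [0.5186 0.0167 0.0381] yaw [ 1.799e+02  1.000e-01 -2.520e+01] dock x,y mm -37.4 -4.5 F along -8.9 lat -0.65 z 3.92 w 0.0007
```

Request:
servo_tool(
  targets=[
    {"dx": 0.02, "dy": 0.04, "dz": 0.01, "spin": 0, "grip": 0},
    {"dx": 0.04, "dy": 0.08, "dz": 0.02, "spin": 0, "grip": 0},
    {"dx": 0.06, "dy": 0.12, "dz": 0.03, "spin": 0, "grip": 0},
    {"dx": 0.08, "dy": 0.16, "dz": 0.03, "spin": 0, "grip": 0},
    {"dx": 0.1, "dy": 0.2, "dz": 0.03, "spin": 0, "grip": 0},
    {"dx": 0.12, "dy": 0.24, "dz": 0.03, "spin": 0, "grip": 0},
    {"dx": 0.13, "dy": 0.27, "dz": 0.03, "spin": 0, "grip": 0},
    {"dx": 0.13, "dy": 0.27, "dz": 0.03, "spin": 0, "grip": 0},
    {"dx": 0.13, "dy": 0.27, "dz": 0.03, "spin": 0, "grip": 0},
    {"dx": 0.13, "dy": 0.27, "dz": 0.03, "spin": 0, "grip": 0},
  ],
)

```text
time_s: 19.7
tcp_pos: [0.5191, 0.019, 0.0381]
eef_rot: [179.8, 0.2, -25.2]
contact_force: [-4.8, -8.9, 4.7]
gripper_width: 0.0003
```

```bash
python3 -c "
from h import *
st()"
```

```text
t 19.7 tcp [0.5191 0.019  0.0381] yaw [179.8   0.2 -25.2] dock x,y mm -35.1 -4.0 F along -10.08 lat 0.6 z 4.68 w 0.0003
```

Request:
servo_tool(
  targets=[
    {"dx": 0.03, "dy": 0.04, "dz": 0, "spin": 0, "grip": 0},
    {"dx": 0.06, "dy": 0.08, "dz": 0, "spin": 0, "grip": 0},
    {"dx": 0.09, "dy": 0.12, "dz": 0, "spin": 0, "grip": 0},
    {"dx": 0.12, "dy": 0.16, "dz": 0, "spin": 0, "grip": 0},
    {"dx": 0.14, "dy": 0.2, "dz": 0, "spin": 0, "grip": 0},
    {"dx": 0.16, "dy": 0.23, "dz": 0, "spin": 0, "grip": 0},
    {"dx": 0.17, "dy": 0.25, "dz": 0, "spin": 0, "grip": 0},
    {"dx": 0.17, "dy": 0.25, "dz": 0, "spin": 0, "grip": 0},
    {"dx": 0.17, "dy": 0.25, "dz": 0, "spin": 0, "grip": 0},
    {"dx": 0.17, "dy": 0.25, "dz": 0, "spin": 0, "grip": 0},
  ],
)

```text
time_s: 20.53
tcp_pos: [0.5202, 0.021, 0.0381]
eef_rot: [179.7, 0.2, -25.2]
contact_force: [-6.8, -11.3, 6.6]
gripper_width: 0.0007
```

```bash
python3 -c "
from h import *
st(); cv2.imwrite('pics/s11.png',r.capture('side')); cv2.imwrite('pics/w11.png',r.capture('wrist')); cv2.imwrite('pics/t11.png',r.capture('top'))"
```

```text
t 20.5333 tcp [0.5202 0.021  0.0381] yaw [179.7   0.2 -25.2] dock x,y mm -32.8 -4.1 F along -13.17 lat 1.33 z 6.6 w 0.0007
```

Request:
servo_tool(
  targets=[
    {"dx": 0.02, "dy": 0.03, "dz": 0, "spin": 0, "grip": 0},
    {"dx": 0.04, "dy": 0.06, "dz": 0, "spin": 0, "grip": 0},
    {"dx": 0.06, "dy": 0.1, "dz": 0, "spin": 0, "grip": 0},
    {"dx": 0.08, "dy": 0.14, "dz": 0, "spin": 0, "grip": 0},
    {"dx": 0.1, "dy": 0.18, "dz": 0, "spin": 0, "grip": 0},
    {"dx": 0.12, "dy": 0.22, "dz": 0, "spin": 0, "grip": 0},
    {"dx": 0.12, "dy": 0.22, "dz": 0, "spin": 0, "grip": 0},
    {"dx": 0.12, "dy": 0.22, "dz": 0, "spin": 0, "grip": 0},
    {"dx": 0.12, "dy": 0.22, "dz": 0, "spin": 0, "grip": 0},
    {"dx": 0.12, "dy": 0.22, "dz": 0, "spin": 0, "grip": 0},
  ],
)

```text
time_s: 21.52
tcp_pos: [0.5211, 0.0228, 0.0381]
eef_rot: [179.7, 0.2, -25.3]
contact_force: [-7.6, -12.9, 8.1]
gripper_width: 0.0003
```

Run:
```python
from h import *
st(); a=r.capture('side'); cv2.imwrite('pics/s12.png',a)
b=cv2.imread('pics/s11.png'); s0=cv2.imread('pics/side0.png')
c=lambda i:cv2.resize(i[165:235,228:283],(260,330),interpolation=2)
cv2.imwrite('pics/v11.png',np.hstack([c(s0),c(b),c(a)]))
```

```text
t 21.5167 tcp [0.5211 0.0228 0.0381] yaw [179.7   0.2 -25.3] dock x,y mm -30.8 -4.1 F along -14.91 lat 1.35 z 8.09 w 0.0003
```

View pics/v11.png

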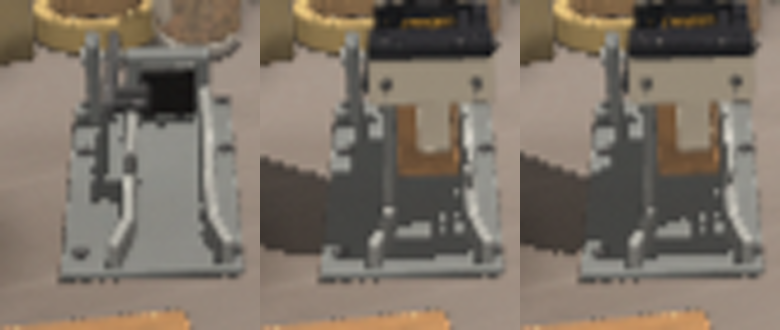

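The gripper hides the tooth in the side view. Geometry puts the buffer at about 7 mm travel. A small further push is safe, since arm compliance limits the extra force.

Request:
servo_tool(
  targets=[
    {"dx": 0.02, "dy": 0.03, "dz": 0.01, "spin": 0, "grip": 0},
    {"dx": 0.04, "dy": 0.06, "dz": 0.02, "spin": 0, "grip": 0},
    {"dx": 0.06, "dy": 0.1, "dz": 0.03, "spin": 0, "grip": 0},
    {"dx": 0.08, "dy": 0.14, "dz": 0.03, "spin": 0, "grip": 0},
    {"dx": 0.1, "dy": 0.18, "dz": 0.03, "spin": 0, "grip": 0},
    {"dx": 0.1, "dy": 0.18, "dz": 0.03, "spin": 0, "grip": 0},
    {"dx": 0.1, "dy": 0.18, "dz": 0.03, "spin": 0, "grip": 0},
    {"dx": 0.1, "dy": 0.18, "dz": 0.03, "spin": 0, "grip": 0},
    {"dx": 0.1, "dy": 0.18, "dz": 0.03, "spin": 0, "grip": 0},
    {"dx": 0.1, "dy": 0.18, "dz": 0.03, "spin": 0, "grip": 0},
  ],
)

```text
time_s: 22.4
tcp_pos: [0.5223, 0.0251, 0.0382]
eef_rot: [179.7, 0.2, -25.2]
contact_force: [-6.6, -11.6, 5.4]
gripper_width: 0.0002
```

Run:
```python
from h import *
st(); a=r.capture('side'); cv2.imwrite('pics/s13.png',a)
I=[cv2.imread(f'pics/s{k}.png').astype(int) for k in (10,11,12,13)]
for i in range(3):
    d=np.abs(I[i+1]-I[i]).sum(2)[165:235,225:290]; ys,xs=np.nonzero(d>40); print(i,len(ys),(xs.min()+225,xs.max()+225,ys.min()+165,ys.max()+165) if len(ys) else "")
c=r.get_calibration("side")
for z in (0,.014): 
    P=np.array([[-43,38,77],[-43,42,61],[0,38,77],[-45,20,75],[-20,20,77]])/1000+[0,0,z]; print(proj(place(P,[*O,np.radians(64.7)]),c).round(0).tolist())
d=np.abs(I[3]-I[2]).sum(2); ys,xs=np.nonzero(d[165:200,235:262]>30); print(list(zip(xs+235,ys+165))[:60])
```

```text
t 22.4 tcp [0.5223 0.0251 0.0382] yaw [179.7   0.2 -25.2] dock x,y mm -28.2 -4.3 F along -13.31 lat 1.0 z 5.43 w 0.0002
0 2055 (np.int64(225), np.int64(278), np.int64(165), np.int64(234))
1 115 (np.int64(225), np.int64(277), np.int64(165), np.int64(220))
2 198 (np.int64(225), np.int64(277), np.int64(165), np.int64(220))
[[251.0, 186.0], [250.0, 190.0], [251.0, 181.0], [256.0, 186.0], [256.0, 183.0]]
[[250.0, 181.0], [249.0, 186.0], [251.0, 176.0], [256.0, 182.0], [256.0, 179.0]]
[(np.int64(253), np.int64(165)), (np.int64(254), np.int64(165)), (np.int64(255), np.int64(165)), (np.int64(256), np.int64(165)), (np.int64(257), np.int64(165)), (np.int64(251), np.int64(166)), (np.int64(253), np.int64(166)), (np.int64(254), np.int64(166)), (np.int64(259), np.int64(168)), (np.int64(260), np.int64(168)), (np.int64(261), np.int64(168)), (np.int64(260), np.int64(169)), (np.int64(261), np.int64(169)), (np.int64(255), np.int64(170)), (np.int64(256), np.int64(170)), (np.int64(260), np.int64(170)), (np.int64(261), np.int64(170)), (np.int64(253), np.int64(172)), (np.int64(254), np.int64(172)), (np.int
[... 604 characters left out ...]
.int64(259), np.int64(178)), (np.int64(250), np.int64(179)), (np.int64(249), np.int64(180)), (np.int64(250), np.int64(180)), (np.int64(249), np.int64(181)), (np.int64(250), np.int64(181)), (np.int64(254), np.int64(181)), (np.int64(255), np.int64(181)), (np.int64(249), np.int64(182)), (np.int64(250), np.int64(182)), (np.int64(249), np.int64(183)), (np.int64(250), np.int64(183)), (np.int64(253), np.int64(183)), (np.int64(254), np.int64(183)), (np.int64(250), np.int64(184)), (np.int64(250), np.int64(185)), (np.int64(251), np.int64(185)), (np.int64(250), np.int64(186)), (np.int64(251), np.int64(186)), (np.int64(252), np.int64(186)), (np.int64(253), np.int64(186)), (np.int64(254), np.int64(186))]
```

Run:
```python
from h import *
for k in ('side0','s11','s12','s13'):
    I=cv2.imread(f'pics/{k}.png').mean(2).astype(int)
    print(k); print(I[174:194:1,248:254].T)
```

```text
side0
[[107  84  75  78  79  79  80  81  81  79  79  80  80  81  80  80  80  74
  128 107]
 [108 125 140 116 115 120 120 106  96  93  93  93  93  79  76  67  67  66
   82  74]
 [ 97  98  99  92 105 100 100  99  97 114 105 101  95  73  62  60  66  66
   69  68]
 [ 95  95  90  89  92  91  92  91  92  96  93  94  89  68  55  56  66 118
  133 134]
 [ 99  97  95  92  82  80  77  75  75  80  72  66  73  55  43  97  83 126
  142 142]
 [ 82 107 116  86  87  92 126 136 128  97  66  56  72  53  40 120 134 139
  142 142]]
s11
[[111  87  77  80  82  83  83  84  85  83  82  84  84  84  84  84  84  77
   86  91]
 [113 130 145 121 120 125 106  87  73  68  91  98  96  82  79  71  69  69
   71  72]
 [ 80  77  83  85  85  85  75  70  57  57  78 131 141 137 137  94  70  70
   72  71]
 [ 50  38  35  55 114 129 128 128 128 127 128 136 131 141 147 100  71 122
  139 139]
 [ 48  36  32  52 121 137 137 137 136 137 136 137 136 137 144 139  95 132
  148 148]
 [ 52  38  33  52 121 137 137 136 110 100 128 137 137 107  90 135 141 146
  148 148]]
s12
[[112  87  78  81  82  83  83  84  84  82  82  82  84  84  84  8
[... 261 characters left out ...]
123
  138 139]
 [ 44  35  32  78 126 137 137 136 137 137 137 136 132 141 146 140  95 132
  148 148]
 [ 43  34  32  74 124 138 136 125 110 116 133 137 137 105  89 134 141 146
  147 148]]
s13
[[112  88  78  81  82  82  84  83  85  82  82  83  83  84  83  85  85  77
  134 112]
 [114 130 144 121 121 124 125 111 100  98  98  97  96  82  79  70  69  70
   86  78]
 [ 95  97  97 104 123 117  94  81  78  69  62  61  66  64  65  63  69  70
   72  71]
 [ 52  45  41 116 134 134 127 125 124 123 120 108  80  63  58  58  69 123
  139 139]
 [ 40  32  31 100 131 136 136 136 136 136 135 133 108  63  43 100  86 132
  147 148]
 [ 40  33  32  96 130 137 137 126 110 129 136 137 112  63  43 126 140 146
  147 148]]
```

The pixels where the catch arm ends have returned to their starting pattern (catch down) between the last two pictures. The push force also dropped. I back straight off, then rise.

Request:
servo_tool(
  targets=[
    {"dx": -0.06, "dy": -0.14, "dz": 0, "spin": 0, "grip": 0},
    {"dx": -0.13, "dy": -0.27, "dz": 0, "spin": 0, "grip": 0},
    {"dx": -0.21, "dy": -0.45, "dz": 0, "spin": 0, "grip": 0},
    {"dx": -0.34, "dy": -0.72, "dz": 0, "spin": 0, "grip": 0},
    {"dx": -0.64, "dy": -1.36, "dz": 0, "spin": 0, "grip": 0},
    {"dx": -1.07, "dy": -2.26, "dz": 0, "spin": 0, "grip": 0},
    {"dx": -1.7, "dy": -3.6, "dz": 0, "spin": 0, "grip": 0},
    {"dx": -2.6, "dy": -5.4, "dz": 0, "spin": 0, "grip": 0},
    {"dx": -3.8, "dy": -8.1, "dz": 0, "spin": 0, "grip": 0},
    {"dx": -5.1, "dy": -10.8, "dz": 0, "spin": 0, "grip": 0},
  ],
)

```text
time_s: 23.28
tcp_pos: [0.4733, -0.0822, 0.0388]
eef_rot: [-180.0, -0.0, -25.1]
contact_force: [0.5, -0.5, -0.1]
gripper_width: 0.0006
```

Request:
servo_tool(
  targets=[
    {"dx": -0.8, "dy": -1.8, "dz": 0, "spin": 0, "grip": 0},
    {"dx": -1.2, "dy": -3.6, "dz": 3, "spin": 0, "grip": 0},
    {"dx": -1.2, "dy": -5.4, "dz": 6.5, "spin": 0, "grip": 0},
    {"dx": -1.2, "dy": -8, "dz": 9.5, "spin": 0, "grip": 0},
    {"dx": -1.2, "dy": -11, "dz": 12, "spin": 0, "grip": 0},
    {"dx": -1.2, "dy": -14, "dz": 14, "spin": 0, "grip": 0},
    {"dx": -1.2, "dy": -17, "dz": 16, "spin": 0, "grip": 0},
    {"dx": -1.2, "dy": -19, "dz": 17, "spin": 0, "grip": 0},
    {"dx": -1.2, "dy": -20, "dz": 17, "spin": 0, "grip": 0},
    {"dx": -1.2, "dy": -20, "dz": 17, "spin": 0, "grip": 0},
  ],
)

```text
time_s: 24.12
tcp_pos: [0.4613, -0.2829, 0.2087]
eef_rot: [-180.0, -0.0, -25.4]
contact_force: [0.5, 0.6, -0.9]
gripper_width: 0.0006
```

Run:
```python
from h import *
st(); a=r.capture('side'); b=r.capture('top')
cs,ct=r.get_calibration("side"),r.get_calibration("top"); pd=[*O,np.radians(64.7)]
L=r.cut_out("block_mid","top"); print([(d["p"],np.round(d["extent"]).tolist()) for d in L])
q=proj(place(np.array([[.039,0,.038]]),pd),ct)[0]; print(q)
for d in L:
    e=d["extent"]
    if np.hypot((e[0]+e[2])/2-q[0],(e[1]+e[3])/2-q[1])<15:
        B=[BLOCK[0]+[0,0,.006]]; w=O+.039*U; p,f=fit(B,[(d["mask"],ct)],[*w,np.radians(64.7-90)]); dd=p[:2]-O
        print("block dock x,y mm",dd@U*1000,dd@V*1000,"yaw",np.degrees(p[2])+90-64.7,f)
for n,im,f0 in (("chock",b,0),("bush",b,0),("spanner",b,0),("hammer",b,0)):
    print(n,[(round(d["p"],2),np.round(d["extent"]).tolist()) for d in r.cut_out(n,"top")[:1]])
db=[box(-10,88,-21,21,6,70)]
ob=b.copy(); draw(ob,db,pd,ct,(0,255,0)); 
cv2.imwrite("pics/v12.png",np.hstack([cv2.resize(a[160:235,225:290],(260,300),interpolation=2),cv2.resize(b[165:265,140:270],(270,300),interpolation=2),cv2.resize(ob[165:265,140:270],(270,300),interpolation=2)]))
```

```text
t 24.1167 tcp [ 0.4613 -0.2829  0.2087] yaw [-180.    -0.   -25.4] dock x,y mm -332.7 -80.7 F along 0.76 lat -0.24 z -0.89 w 0.0006
[(0.79, [161.0, 181.0, 184.0, 212.0]), (0.71, [397.0, 270.0, 427.0, 311.0]), (0.57, [317.0, 275.0, 363.0, 339.0])]
[185.38477952 201.2680742 ]
block dock x,y mm 42.76215013354583 1.5748704109854688 yaw -2.818659347458052 -0.4690366972477064
chock [(0.36, [147.0, 174.0, 198.0, 230.0])]
bush []
spanner [(0.73, [375.0, 155.0, 427.0, 178.0])]
hammer [(0.79, [267.0, 126.0, 381.0, 159.0])]
```

View pics/v12.png

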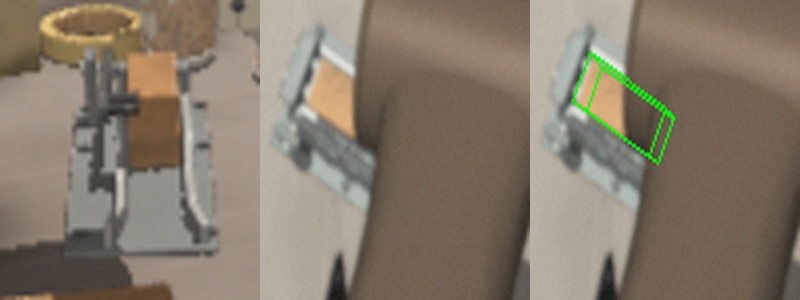

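The side view shows the block upright between the rails with the tooth overlapping its rear face at (125,103). Last come numerical checks of the catch, the block fit and the bystanders.

Run:
```python
from h import *
cs=r.get_calibration("side"); pd=[*O,np.radians(64.7)]
a=r.capture("side"); s0=cv2.imread("pics/side0.png")
for z in (0,.014):
    P=place(box(-45,-10,12,42,57,77)+[0,0,z],pd); q=proj(P,cs); print("tooth box",z,q.min(0).round(),q.max(0).round())
d=np.abs(a.astype(int)-s0).mean(2); print("catch arm diff",d[176:192,244:253].mean().round(1)); print(d[178:192,248:260].astype(int))
for m in [x["mask"] for x in r.cut_out("block_mid","side")]:
    ys,xs=np.nonzero(m)
    if xs.mean()<275 and ys.mean()<215:
        print("mask ext",xs.min(),xs.max(),ys.min(),ys.max())
        for o in range(-12,13,3):
            S=sil([box(-10+o,88+o,-21,21,6,70)],pd,cs); print(o,round((S&m).sum()/(S|m).sum(),3))
for n in ("chock","bush","spanner","hammer"): print(n,[(round(x["p"],2),np.round(x["extent"]).tolist()) for x in r.cut_out(n,"side")[:2]])
for n,(l,t,rr,bb) in dict(chock=(313,207,334,235),bush=(337,236,360,263)).items(): print(n,"pixel diff",d[t:bb,l:rr].mean().round(1))
```

```text
tooth box 0 [249. 181.] [259. 192.]
tooth box 0.014 [249. 177.] [259. 188.]
catch arm diff 4.5
[[  3   5   5   4   4   4   4   4   7  58  53  49]
 [  4   5   5   4   4   4   4   3   7  56  63  64]
 [  4   6   5   4   5   5   5   4   7  72  99 104]
 [  3   5   4   4   3   6   5   4   7  79 118 123]
 [  4   4   5   4   2   6   3   4   8  73  81  96]
 [  3   5   5   4   4   5   4   2   1  25  23  61]
 [  3   5   5   4   5   4   2   3   3   2   3  35]
 [  3   4   4   5   2   3   3   2   4   3   4  28]
 [  4   4   5   4   4   3   3   4   3   4   4  26]
 [  4   3   3   3   2   2   3   2   2   3   3  18]
 [  4   4   2   4   1   3   2  31  32  10  25  28]
 [  4   4   3   2   2   6   3  68  68  14  40  48]
 [  4   2   2   2   3   5   5  76  86  17  27  27]
 [  3   2   4   5   5   6   4  76  78  17  32  40]]
mask ext 256 270 173 201
-12 0.757
-9 0.766
-6 0.802
-3 0.8
0 0.814
3 0.808
6 0.808
9 0.801
12 0.79
chock [(0.6, [313.0, 208.0, 334.0, 231.0])]
bush [(0.63, [340.0, 238.0, 361.0, 261.0]), (0.41, [326.0, 203.0, 389.0, 252.0])]
spanner [(0.73, [359.0, 248.0, 417.0, 276.0])]
hammer [(0.76, [323.0, 202.0, 389.0, 254.0])]
chock pixel diff 4.9
bush pixel diff 6.0
```

```bash
python3 -c "
from h import *
st(); print(r.close_job()); st()"
```

```text
t 24.7667 tcp [ 0.4622 -0.2806  0.2087] yaw [-180.     0.   -25.2] dock x,y mm -330.2 -80.6 F along 0.76 lat -0.26 z 0.37 w 0.0006
the job is handed in; nothing more can be done
None
the job is handed in; nothing more can be done
```

The block is docked, and I handed the job in at 24.8 s; no verdict was reported. I gripped the smaller brown block across its width and stood it in the channel mouth. With the closed fingers I then pushed it in from behind, keeping to the open right side of the catch. The largest push force read between moves was about 15 N (limit at the buffer: 40 N). After the catch dropped I backed straight off, so the robot is touching nothing.

**Checks that agreed:**
- **Catch:** in the side picture, the catch arm and tooth pixels match the starting picture (catch down). The block was behind the tooth, upright between the rails.
- **Block position:** a fit to the side picture was best at the nominal docked position, but only weakly; the overlap changed little for shifts of several millimetres.
- **Bystanders:** the chock and bush looked unchanged in the side picture, and the hammer and spanner were found close to where they started.

**Checks that were weak or disagreed:**
- **Top view:** the arm half hid the dock. That fit was poor, putting the block at x = 43 mm, y = 1.6 mm and 2.8° off; these are still within limits.
- **Detectors in the top view:** the chock was reported in the wrong place and the bush was missed, so I relied on the side view for those two.
- **Buffer travel:** I could not measure it directly. The push went to about 9–10 mm by finger position, so it should have settled near 7 mm.
- **Catch force:** contact between the gripper and the catch was not measured separately. The gripper was planned to pass about 6 mm from the tooth.

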